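Press a pen tip home by four ratchet clicks and hold

TASK

Press the brass tip into the wooden pen barrel: first free the ram by turning the red lock knob clockwise until it clicks over into its other position, and only then swing the black upright handle of the feed lever clockwise by exactly four clicks, never driving it on to a fifth. The lever springs back if let go, so finish with the fingers still holding the handle at the fourth click, keeping the tip pressed. Leave the jar, the wood blank and the gouge where they are.

Things in the scene. Friction and masses are not known exactly. Their poses are not given: they have to be found in the camera images.
- press: Pen-barrel press fixed to the bench: dark plate 110 x 420 x 12 mm, long along its own y. Origin: centre of the plate's underside, z up. In the row x = 0 stand three cream blocks: lock block (50 x 50 mm, top 70 mm up) at y = -150 mm, feed housing (70 x 80 mm, top 75 mm; lever hub on it to 102 mm) at y = 0, anvil (top 72 mm) at y = +149 mm. All else but knob and handle is lower.
- barrel_mouth (a point): Centre of the open end of the dark walnut barrel (20 mm across, 60 mm long), 45 mm above the bench, press y = +73 mm. The steel ram with the brass tip moves to it along press +y, 2.5 mm per lever click; the brass collar (22 mm) starts 10 mm off and meets the barrel at the fourth click.
- lever_pivot (a point): Point on the feed lever's vertical turning axis (press x = y = 0), 133 mm above the bench, level with handle_grip. White marks on the dark dial below show the clicks from rest; the fourth click's mark is red and wider.
- lever: The feed lever: steel hub and steel arm (12 mm thick, top 97 mm above the bench) that ends in the upright round black handle, 22 mm across and 70 mm tall, from 91 to 161 mm above the bench, its centre line 110 mm from the turning axis. Origin: on the turning axis, 75 mm above the bench; at rest its axes are the press's and the handle is at its x = -101, y = -43 mm.
- handle_grip (a point): Point on the handle's centre line to grip, 133 mm above the bench.
- feed_lever (a joint): Feed lever angle, rad, clockwise from above; starts at 0, its rest stop; end stop 1.25. At angle q the handle's axis is at press x = -110 cos(q - 0.4), y = 110 sin(q - 0.4) mm. Click n is seated at 0.2 n (22 mm apart at the handle), stiffest near 0.2 n - 0.15. A spring (0.3 to 0.45 N m) always drives it back; the clicks add and take about 0.2 N m: some 1 to 6 N at the handle.
- knob_grip (a point): Point on the lock knob's vertical turning axis at the middle height of its bar, 109 mm above the bench (press x = 0, y = -150 mm). It turns with the knob: at joint angle q the bar lies along the press's x axis turned by 0.6 - q rad counterclockwise seen from above. Its axes are the press's at q = 0.
- lock_knob (a joint): Red lock knob with an upright bar 44 mm long, 14 mm thick, from 90 to 122 mm above the bench, on a black disc of 34 mm (top at 80 mm). Angle in rad, clockwise seen from above: 0 locked (start), 1.2 free (end stop). A detent of about 0.12 N m resists up to 0.6 and past that pulls it on to 1.2, where it stays when let go.
- wax_jar: Bystander: amber jar with metal lid, 60 mm across and 60 mm tall, standing; origin at the centre of its underside.
- blank: Bystander: square maple blank 22 x 110 x 22 mm, lying, long along its y; origin at the centre of its underside.
- gouge: Bystander: turning gouge lying along its own x, 283 mm long and 24 mm thick, wooden handle to -x, steel blade to +x, origin on the bench below the ferrule's front end.

How it is judged:
On the way, in this order (a step that is already met when the one before it is completed fails the run):
1. the lock knob has clicked over into its free position, with the lever still at rest (value of joint lock_knob above 1 rad and value of joint feed_lever below 0.1 rad), for 0.2 s.
2. the lever has passed its second click (value of joint feed_lever above 0.36 rad), for 0.05 s.
At the end, for the whole second after the job is handed in: The lock knob is free (angle over 1.0 rad); the feed lever is held still at its fourth click (0.8 rad, within 0.085 rad, moving slower than 0.15 rad/s) by the fingers on its handle (over 0.8 N); jar, blank and gouge are within 20 mm of where they began (value of joint lock_knob above 1 rad and value of joint feed_lever between 0.715 and 0.885 rad and not (velocity of joint feed_lever above 0.15 rad/s) and velocity of joint feed_lever above -0.15 rad/s and contact force between the fingers and lever above 0.8 N and distance of each of wax_jar, blank, gouge from where it was at the start of the episode below 0.02 m); the arm keeps its last pose, push and grip.
It fails at once if the lever is driven on towards a fifth click (past 0.94 rad) (value of joint feed_lever above 0.94 rad).
It fails at once if the lever is worked (past 0.12 rad) before the lock knob is over its detent (value of joint feed_lever above 0.12 rad and value of joint lock_knob below 0.6 rad).
It fails at once if the wax jar is moved by more than 20 mm (distance of wax_jar from where it was at the start of the episode above 0.02 m).
It fails at once if the maple blank is moved by more than 20 mm (distance of blank from where it was at the start of the episode above 0.02 m).
It fails at once if the gouge is moved by more than 20 mm (distance of gouge from where it was at the start of the episode above 0.02 m).
It also fails if it takes over 51 s, if anything falls off the work surface, if the arm or the gripper's body presses on something with over 40 N, if the wrist force passes 120 N, or if a joint passes its speed limit or range.

ROBOT

A 6-joint arm with a two-finger parallel gripper is mounted at the origin on the work surface. World frame = base frame: x ahead of the robot, y to its left, z up, the work surface at z = 0. Lengths are in m, angles in rad, forces in N, time in s.
With the tool pointing down it reaches from about 0.35 to 0.775 m from the base axis. Payload 7.3 kg.
Tool frame: the origin (TCP) lies on the centre line of the jaws, within the pads' length; the fingertips stand 14 mm ahead of it and the grasp point (between the pads) lies 5 mm behind it; z points along the fingers, y is the direction in which the jaws open and shut (so a half turn about z gives the same grasp; the last joint's range is limited). The gripper opens to 92 mm and grips with 3 to 60 N. Pads are 19 mm wide; open, the fingers measure 130 mm over their backs; the gripper's body (75 mm by 190 mm) begins 47 mm behind the grasp point.
Start: joints at [1.199, 0.342, 1.524, -0, 1.275, -0.146], TCP at [0.118, 0.512, 0.241] pointing down, gripper open.
Joint ranges: [-2.53, 2.53], [-0.77, 2.02], [0.04, 2.7], [-1, 4.14], [0.28, 2.66], [-3.11, 3.11]. Speed limits (rad/s): [2.57, 2.57, 3.14, 3.14, 3.14, 3.14].

INTERFACE

Orientations are given as [roll, pitch, yaw] about the fixed x, y, z axes, in that order (R = Rz(yaw) Ry(pitch) Rx(roll)).
In Python, from cell import telemetry, cams, robot gives the robot as it stands.
- The arm moves only by the tool servo_tool, never from a script. Its argument "targets" is text: rows parted by semicolons, each of 4 numbers parted by spaces: the shift along the tool's x, y, z in mm, then the turn about the tool's z in rad. In form: x y z yaw; .... A call has 1 to 20 rows; each row shifts and turns the pose as measured when the row begins, along the tool's axes as they then stand; what a row does not reach is not made up. A row lasts 1/8 s, in which the tool goes at most 62.5 mm and 10.7 degrees, less where a joint would pass 70% of its speed; a pose out of reach is approached as far as the arm can. A call with a gripper value outside its range is refused whole. "hand" is the opening, from 0 (shut) to 1 (fully open), set as the call begins (left out, the last holds). The fingers move at their own pace and stop on an object; "squeeze" is the grip in N (left out, the last holds). Time passes only in rows, so rows that do not move let the fingers close. It gives the time, the measured TCP pose, the force and the opening at its end, in the units of the state.
- telemetry.observe(): the state, without advancing time (a new reading comes with each control period).
- cams.read_camera(name): name is "side" or "top" or "wrist"; returns a dict with "color" (400x640x3 uint8, red, green, blue), "K" (3x3 intrinsics, pixels), "R" (3x3) and "t" (3): a world point X has camera coordinates R X + t. Camera axes: x right, y down, z forward; pixel columns grow to the right and rows downward; lengths in m; the calibration is good to about 2 mm. A picture is of the moment at which its call begins. There is no depth.
- robot.hand_in(): hands the job in, once; it reports no verdict.
Trained networks look in a picture, given as the dict that the camera call returned (one of the last four; its "shot" number tells which), for a name from the list of things; names that differ only in an ending like _2 or _b are one class to them, and where a whole thing is asked for, a point or a joint stands for the part that bears it (a point fixed in the world has none). Each returns a list of dicts, best first, with "score" (0 to 1); they miss things now and then, are a little off and sometimes report something else, mostly with a low value. They report only what shows in the picture. A call takes as long as a camera call.
- cams.cut_out(picture, query): "region" (400x640 bool, what is visible of it) and "extent" ([centre column, centre row, width, height] in pixels, round what is visible of it).
The state is a dict: "time": time; "qpos": joint angles; "qvel": joint speeds; "joint_efforts": joint torques, N m; "tool_pos": TCP position; "tool_rot": TCP orientation; "contact_force": force on the tool from outside, world axes, zero at the start; "torque": the same for the moment, N m; "opening": finger opening in m.
Only numpy, scipy, OpenCV 4.12 (cv2) and the standard library are available. Lean on these libraries where they do the work, as an engineer would, in place of code of your own. Each camera call takes 0.05 s, during which the arm holds its last target.

## Working session

There is one attempt and no reset: what is moved stays moved. The work goes in short steps, Python scripts to look and compute and a tool call to move; the robot and the scene stay as the last step left them, time stands still between calls to the robot, and variables do not carry over. Pictures are saved under pics/ and viewed, and the job is handed in when it is done.

Besides the shell and the picture viewer there is one more tool, called after "Emit:" in YAML: its name, and indented under it one key for each argument. servo_tool: Moves the arm, as the interface text tells. Its arguments: {"type":"object","properties":{"targets":{"type":"string"},"hand":{"type":"number"},"squeeze":{"type":"number"}},"required":["targets"]}

```bash
ls; mkdir -p pics; python3 - <<'E'
from cell import telemetry, cams, robot
import cv2
s=telemetry.observe()
print({k:(s[k]) for k in s})
for n in ["top","side"]:
    p=cams.read_camera(n)
    cv2.imwrite(f"pics/{n}0.png",p["color"][:,:,::-1])
    print(n,p["K"],p["R"],p["t"],p["shot"])
    for q in ["press","lever","knob_grip","handle_grip","lock_knob","wax_jar","blank","gouge"]:
        r=cams.cut_out(p,q)
        print(q,[(round(float(d["score"]),2),[round(float(v),1) for v in d["extent"]]) for d in r[:3]])
E
```

```text
pics
{'time': 0.0, 'qpos': array([ 1.19899311e+00,  3.42727448e-01,  1.52497709e+00, -9.33078914e-06,
        1.27539536e+00, -1.46006136e-01]), 'qvel': array([ 0.00087933, -0.00017107, -0.00144774,  0.0014973 ,  0.00204026,
        0.00032741]), 'joint_efforts': array([ 1.45920269e-03, -4.31238449e+01, -2.44223267e+01,  7.19418470e-02,
        5.59475936e-02, -1.66351938e-04]), 'tool_pos': array([0.11738796, 0.51133112, 0.24005643]), 'tool_rot': array([-3.14010015e+00, -2.10458076e-04,  2.91579814e+00]), 'contact_force': array([-0.15572573,  0.4228738 ,  0.36114376]), 'torque': array([-0.00335097,  0.04211271,  0.0340382 ]), 'opening': 0.09184577081024224}
top [[468.5568707    0.         314.11919227]
 [  0.         468.5568707  192.56581561]
 [  0.           0.           1.        ]] [[-0.01586078 -0.99985585  0.00605965]
 [-0.98937148  0.01481779 -0.14465307]
 [ 0.14454242 -0.00828955 -0.98946388]] [0.06994986 0.58262516 1.21937964] 1
press [(0.93, [313.6, 198.4, 153.8, 61.5]), (0.58, [369.4, 182.4, 12.9, 20.0])]
lever [(0.64, [320.8, 204.3, 29.2, 51.8])]
knob_grip [(0.57, [369.1,
[... 237 characters left out ...]
.2, 25.7])]
side [[382.88813667   0.         315.20988196]
 [  0.         382.88813667 198.91662541]
 [  0.           0.           1.        ]] [[-0.97302457 -0.23028868  0.01379497]
 [-0.13442314  0.51734253 -0.84515509]
 [ 0.18749293 -0.82421103 -0.53434313]] [0.60125876 0.12546443 0.90112122] 2
press [(0.74, [330.8, 171.3, 17.0, 20.2]), (0.62, [328.4, 228.1, 95.9, 135.1])]
lever []
knob_grip [(0.66, [330.0, 172.6, 14.7, 20.5]), (0.59, [327.4, 225.3, 91.5, 139.0])]
handle_grip [(0.9, [344.8, 188.8, 58.9, 36.7])]
lock_knob [(0.55, [330.1, 168.8, 16.2, 24.5])]
wax_jar []
blank [(0.72, [378.3, 302.8, 24.0, 52.8]), (0.49, [328.8, 227.2, 92.6, 137.6])]
gouge [(0.77, [269.4, 238.9, 22.2, 76.1])]
```

```bash
python3 - <<'E'
import cv2
a=cv2.imread("pics/top0.png");b=cv2.imread("pics/side0.png")
cv2.imwrite("pics/top0c.png",cv2.resize(a[110:290,200:440],None,fx=3.3,fy=3.3,interpolation=cv2.INTER_CUBIC))
cv2.imwrite("pics/side0c.png",cv2.resize(b[130:340,220:440],None,fx=2.8,fy=2.8,interpolation=cv2.INTER_CUBIC))
E
```

```text
(no output)
```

View pics/top0c.png

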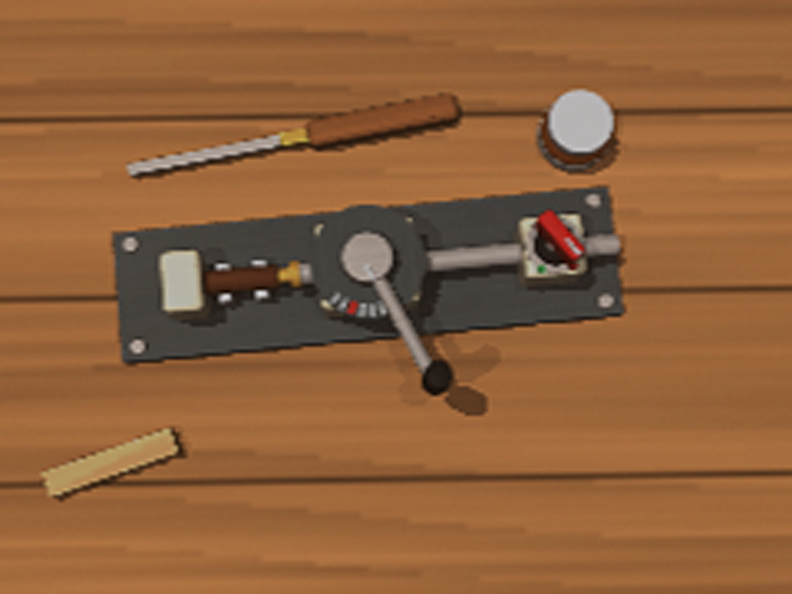

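View pics/side0c.png

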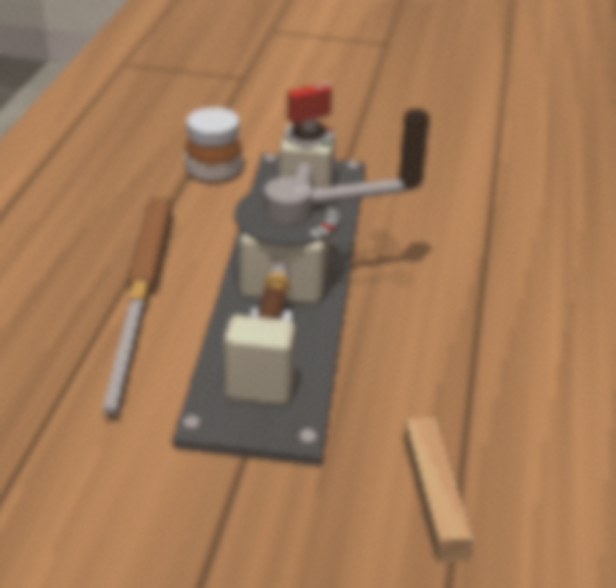

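View pics/top0.png

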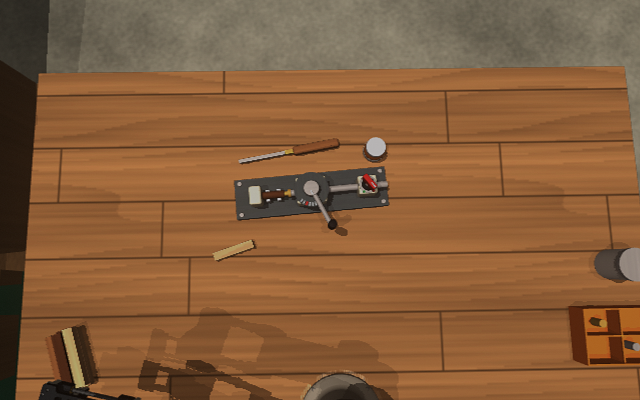

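```bash
cat > h.py <<'E'
import numpy as np
CAM={"top":(np.array([[468.5568707,0,314.11919227],[0,468.5568707,192.56581561],[0,0,1]]),np.array([[-0.01586078,-0.99985585,0.00605965],[-0.98937148,0.01481779,-0.14465307],[0.14454242,-0.00828955,-0.98946388]]),np.array([0.06994986,0.58262516,1.21937964])),
"side":(np.array([[382.88813667,0,315.20988196],[0,382.88813667,198.91662541],[0,0,1]]),np.array([[-0.97302457,-0.23028868,0.01379497],[-0.13442314,0.51734253,-0.84515509],[0.18749293,-0.82421103,-0.53434313]]),np.array([0.60125876,0.12546443,0.90112122]))}
def proj(c,X):
    K,R,t=CAM[c]; p=(np.atleast_2d(X)@R.T+t)@K.T; return p[:,:2]/p[:,2:]
def ray(c,uv,z):
    K,R,t=CAM[c]; d=R.T@np.linalg.solve(K,[uv[0],uv[1],1]); o=-R.T@t; return o+d*(z-o[2])/d[2]
def Rz(a): return np.array([[np.cos(a),-np.sin(a)],[np.sin(a),np.cos(a)]])
E
python3 - <<'E'
from h import *
from scipy.optimize import least_squares
T=lambda u,v:((u+.5)/3.3+200-.5,(v+.5)/3.3+110-.5)
S=lambda u,v:((u+.5)/2.8+220-.5,(v+.5)/2.8+130-.5)
obs=[("top",T(114,232),(55,210,12)),("top",T(608,187),(55,-210,12)),("top",T(622,312),(-55,-210,12)),("top",T(125,362),(-55,210,12)),
("top",T(367,257),(0,0,102)),("top",T(437,375),(-101,-43,161)),
("side",S(176,440),(55,210,12)),("side",S(322,456),(-55,210,12)),("side",S(363,163),(-55,-210,12)),("side",S(288,187),(0,0,102)),("side",S(415,115),(-101,-43,161))]
def res(p,each=False):
    r=[]
    for c,uv,P in obs:
        P=np.array(P)/1e3; X=np.append(p[:2]+Rz(p[2])@P[:2],P[2]); r.append(proj(c,X)[0]-uv)
    return np.array(r) if each else np.ravel(r)
f=least_squares(res,[.6,0.1,0.07],loss="soft_l1")
print(f.x); print(res(f.x,True).round(1))
p=f.x
for n,P in [("knob",(0,-150)),("pivot",(0,0)),("handle",(-101,-43)),("h4",(-110*np.cos(.4),110*np.sin(.4)))]:
    print(n,(p[:2]+Rz(p[2])@(np.array(P)/1e3)).round(4))
for n,uv,z in [("jar",T(581,120),.06),("blank",T(112,462),.022),("gougeL",T(130,170),.015),("gougeR",T(455,105),.02)]: print(n,ray("top",uv,z).round(3))
E
```

```text
[0.58699351 0.06920984 0.08674099]
[[-0.7  1.1]
 [ 0.2 -0.4]
 [ 0.9  0.8]
 [-1.   1.2]
 [ 0.2  0.4]
 [ 0.9  0.2]
 [-2.  -0.3]
 [-0.3  0.3]
 [-0.1 -0.5]
 [-0.7  0.8]
 [-0.1 -0.7]]
knob [ 0.6    -0.0802]
pivot [0.587  0.0692]
handle [0.4901 0.0176]
h4 [0.4823 0.1031]
jar [ 0.705 -0.107  0.06 ]
blank [0.435 0.279 0.022]
gougeL [0.679 0.268 0.015]
gougeR [ 0.73  -0.007  0.02 ]
```

Emit:
servo_tool:
  targets: "-38 -29 0 0;-38 -29 0 0;-38 -29 0 0;-38 -29 0 0;-38 -29 0 0;-38 -29 0 0;-38 -29 0 0;-38 -29 0 0;-38 -29 0 0;-38 -29 0 0;-38 -29 0 0;-38 -29 0 0;-38 -29 0 0;-38 -29 0 0;-38 -29 0 0;-38 -29 0 0"
  hand: 1

```text
time: 2.9
tool_pos: [0.6219, -0.0922, 0.2426]
tool_rot: [3.136, 0.006, 2.921]
contact_force: [0.6, 0.2, 0.4]
opening: 0.0918
```

Emit:
servo_tool:
  targets: "0 0 0 0.18;0 0 0 0.18;0 0 0 0.18;0 0 0 0.18;0 0 0 0.18;0 0 0 0.18;0 0 0 0.18;0 0 0 0.18;0 0 0 0.18;0 0 0 0.18;0 0 0 0.18;0 0 0 0.18;0 0 0 0.07;0 0 0 0"

```text
time: 4.65
tool_pos: [0.6233, -0.0965, 0.2388]
tool_rot: [-3.139, -0.005, 0.612]
contact_force: [-0.3, 0.3, -0.9]
opening: 0.0919
```

```bash
python3 - <<'E'
from cell import telemetry, cams, robot
import cv2, pickle
p=cams.read_camera("wrist")
s=telemetry.observe()
print(s["tool_pos"],s["tool_rot"],s["time"])
pickle.dump((p,s),open("w1.pkl","wb"))
cv2.imwrite("pics/w1.png",p["color"][:,:,::-1])
print(p["K"],p["R"],p["t"])
r=cams.cut_out(p,"lock_knob")
print([(d["score"],d["extent"]) for d in r])
p=cams.read_camera("top"); cv2.imwrite("pics/top1.png",p["color"][:,:,::-1])
E
```

```text
[ 0.62327592 -0.09648725  0.23876636] [-3.13897821 -0.00537783  0.61244432] 4.7
[[292.29853308   0.         319.25655347]
 [  0.         292.29853308 201.08773642]
 [  0.           0.           1.        ]] [[ 0.57360437 -0.81912631 -0.00318105]
 [-0.78594879 -0.5514572   0.27960588]
 [-0.23078675 -0.15788301 -0.96010959]] [-0.435621    0.40211068  0.51803415]
[(0.63, [297.6, 206.8, 31.9, 52.0])]
```

View pics/w1.png

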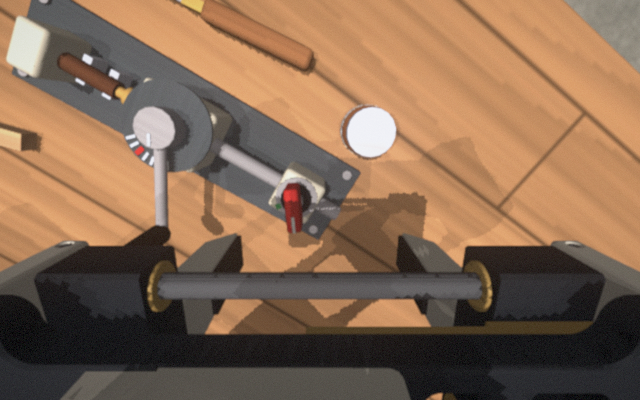

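```bash
python3 - <<'E'
import cv2
a=cv2.imread("pics/w1.png")
cv2.imwrite("pics/w1c.png",cv2.resize(a[150:250,240:380],None,fx=5.5,fy=5.5,interpolation=cv2.INTER_CUBIC))
E
```

```text
(no output)
```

View pics/w1c.png

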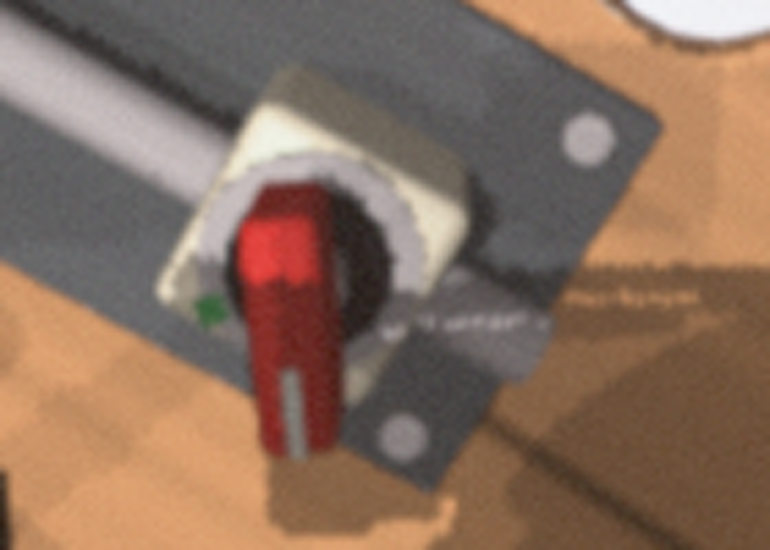

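```bash
python3 - <<'E'
from h import *
import h,pickle
from scipy.optimize import least_squares
p,s=pickle.load(open("w1.pkl","rb"))
h.CAM["w"]=(p["K"],p["R"],p["t"])
W=lambda u,v:((u+.5)/5.5+240-.5,(v+.5)/5.5+150-.5)
T=lambda u,v:((u+.5)/3.3+200-.5,(v+.5)/3.3+110-.5)
S=lambda u,v:((u+.5)/2.8+220-.5,(v+.5)/2.8+130-.5)
obs=[("top",T(114,232),(55,210,12)),("top",T(608,187),(55,-210,12)),("top",T(622,312),(-55,-210,12)),("top",T(125,362),(-55,210,12)),
("top",T(367,257),(0,0,102)),("top",T(437,375),(-101,-43,161)),
("side",S(322,456),(-55,210,12)),("side",S(363,163),(-55,-210,12)),("side",S(288,187),(0,0,102)),("side",S(415,115),(-101,-43,161)),
("w",W(662,125),(55,-210,12)),("w",W(434,490),(-55,-210,12)),("w",(154,128),(0,0,102)),("w",W(290,336),(0,-150,122))]
def res(p,each=False):
    r=[]
    for c,uv,P in obs:
        P=np.array(P)/1e3; X=np.append(p[:2]+Rz(p[2])@P[:2],P[2]); r.append(proj(c,X)[0]-uv)
    return np.array(r) if each else np.ravel(r)
f=least_squares(res,[.6,0.1,0.07],loss="soft_l1")
print(f.x); print(res(f.x,True).round(1))
q=f.x
for n,P in [("knob",(0,-150)),("pivot",(0,0)),("handle",(-101,-43)),("h4",(-110*np.cos(.4),110*np.sin(.4)))]:
    print(n,(q[:2]+Rz(q[2])@(np.array(P)/1e3)).round(4))
print("bar ctr wrist",ray("w",W(290,336),.122))
a=ray("w",W(280,216),.122);b=ray("w",W(301,455),.122); print(a,b,np.linalg.norm(a-b),np.arctan2(*(a-b)[1::-1]))
print(ray("w",(154,128),.102),ray("w",(370,131),.06))
tp=s["tool_pos"]; y=s["tool_rot"][2]
d=(q[:2]+Rz(q[2])@np.array([0,-.15]))-tp[:2]
print("tool dx dy",d@[np.cos(y),np.sin(y)],d@[np.sin(y),-np.cos(y)])
E
```

```text
[0.5874254  0.06863211 0.0831213 ]
[[-0.5  0.6]
 [ 0.5 -0.3]
 [ 1.1  0.9]
 [-0.8  0.8]
 [ 0.4  0.2]
 [ 1.   0.1]
 [-0.9  0.1]
 [ 0.  -0.5]
 [-0.8  0.7]
 [-0.2 -0.8]
 [ 1.5 -0.8]
 [-0.1  1.1]
 [-0.5 -0.5]
 [-0.3  0.3]]
knob [ 0.5999 -0.0809]
pivot [0.5874 0.0686]
handle [0.4903 0.0174]
h4 [0.4829 0.1029]
bar ctr wrist [ 0.60032898 -0.08094167  0.122     ]
[ 0.61699017 -0.06789438  0.122     ] [ 0.58317777 -0.09461317  0.122     ] 0.043094924338702364 0.6687408563056935
[0.58728541 0.06804184 0.102     ] [ 0.70349113 -0.10613867  0.06      ]
tool dx dy -0.01015484883430199 -0.026245133672125883
```

Emit:
servo_tool:
  targets: "-10 -26 0 0;0 0 0 -0.066;0 0 30 0;0 0 30 0;0 0 20 0;0 0 0 0;0 0 0 0"

```text
time: 5.68
tool_pos: [0.6007, -0.0802, 0.1585]
tool_rot: [3.141, -0.008, 0.688]
contact_force: [0.6, -0.8, 0.4]
opening: 0.0918
```

Emit:
servo_tool:
  targets: "0 0 26 0;0 0 26 0;0 0 0 0"

```text
time: 6.05
tool_pos: [0.6035, -0.0807, 0.1097]
tool_rot: [3.135, -0.012, 0.689]
contact_force: [-0.2, 0.3, -0.3]
opening: 0.0922
```

Emit:
servo_tool:
  targets: "0 0 0 0;0 0 0 0;0 0 0 0;0 0 0 0;0 0 0 0;0 0 0 0"
  hand: 0
  squeeze: 30

```text
time: 6.8
tool_pos: [0.6059, -0.0813, 0.1147]
tool_rot: [3.129, -0.017, 0.689]
contact_force: [0.3, 0.5, -0.6]
opening: 0.0362
```

Emit:
servo_tool:
  targets: "-5 -4 9 0;0 0 0 0"

```text
time: 7.05
tool_pos: [0.5988, -0.0813, 0.1045]
tool_rot: [3.129, -0.016, 0.689]
contact_force: [-0.1, -0.2, 0.9]
opening: 0.0164
```

Emit:
servo_tool:
  targets: "0 0 1 0;0 0 1 0;0 0 1 0"

```text
time: 7.42
tool_pos: [0.5991, -0.0813, 0.1046]
tool_rot: [3.128, -0.017, 0.688]
contact_force: [-3.5, 0.5, 8.0]
opening: 0.0143
```

Emit:
servo_tool:
  targets: "0 0 0 0.15;0 0 0 0.15;0 0 0 0.15;0 0 0 0.15"

```text
time: 7.92
tool_pos: [0.5989, -0.0811, 0.1047]
tool_rot: [3.141, -0.021, 0.07]
contact_force: [-0.8, 0.2, -0.0]
opening: 0.014
```

Emit:
servo_tool:
  targets: "0 0 0 0.15;0 0 0 0.15;0 0 0 0.15;0 0 0 0.12"

```text
time: 8.43
tool_pos: [0.5989, -0.0808, 0.1047]
tool_rot: [-3.131, -0.018, -0.519]
contact_force: [0.7, 0.4, 0.0]
opening: 0.0137
```

Emit:
servo_tool:
  targets: "0 0 0 0.05;0 0 0 0;0 0 0 0"
  hand: 1

```text
time: 8.8
tool_pos: [0.5991, -0.0808, 0.1047]
tool_rot: [-3.13, -0.017, -0.57]
contact_force: [0.0, -0.3, 0.2]
opening: 0.0398
```

Emit:
servo_tool:
  targets: "0 0 0 0;0 0 -40 0;0 0 -40 0;0 0 -50 0;0 0 0 0"

```text
time: 9.43
tool_pos: [0.5962, -0.081, 0.2378]
tool_rot: [-3.13, -0.016, -0.567]
contact_force: [-0.3, 0.3, -0.3]
opening: 0.0888
```

```bash
python3 - <<'E'
from cell import telemetry, cams, robot
import cv2, pickle
p=cams.read_camera("wrist")
s=telemetry.observe()
print(s["tool_pos"],s["tool_rot"],s["time"],s["qpos"],s["opening"])
pickle.dump((p,s),open("w2.pkl","wb"))
cv2.imwrite("pics/w2.png",p["color"][:,:,::-1])
E
```

```text
[ 0.59490975 -0.08069856  0.2351082 ] [-3.13166582 -0.01119305 -0.56726592] 9.475 [-0.26557136  0.47752401  1.32746299  0.00634661  1.32297341  1.87092048] 0.09063517888698595
```

View pics/w2.png

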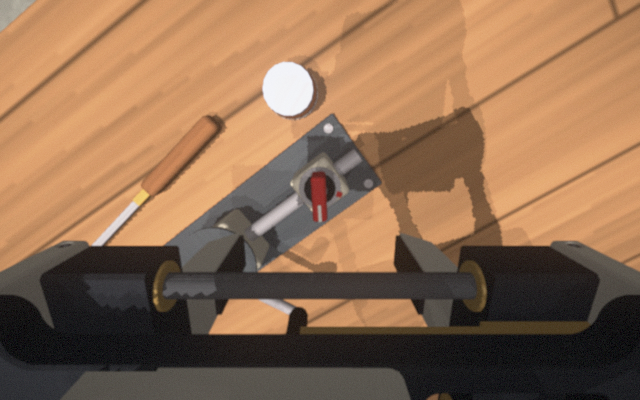

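Emit:
servo_tool:
  targets: "0 0 0 -0.163;0 0 0 -0.163;0 0 0 -0.163;0 0 0 -0.163;-32 -35 0 0;-32 -35 0 0;-32 -36 0 0;0 0 0 0"

```text
time: 10.48
tool_pos: [0.4791, 0.0175, 0.2213]
tool_rot: [-3.133, 0.008, 0.108]
contact_force: [-0.8, -0.6, 1.8]
opening: 0.0918
```

```bash
python3 - <<'E'
from cell import telemetry, cams, robot
import cv2, pickle
p=cams.read_camera("wrist")
s=telemetry.observe()
print(s["tool_pos"],s["tool_rot"],s["time"],s["qpos"],s["opening"])
pickle.dump((p,s),open("w3.pkl","wb"))
cv2.imwrite("pics/w3.png",p["color"][:,:,::-1])
t=cams.read_camera("top"); cv2.imwrite("pics/top3.png",cv2.resize(t["color"][110:290,200:440,::-1],None,fx=3.3,fy=3.3,interpolation=cv2.INTER_CUBIC))
E
```

```text
[0.48053471 0.01648647 0.22148139] [-3.13370185  0.00665562  0.10705386] 10.525 [-0.12919479  0.28300291  1.6661045   0.00655758  1.20081013  1.33217724] 0.09189160694792939
```

View pics/w3.png

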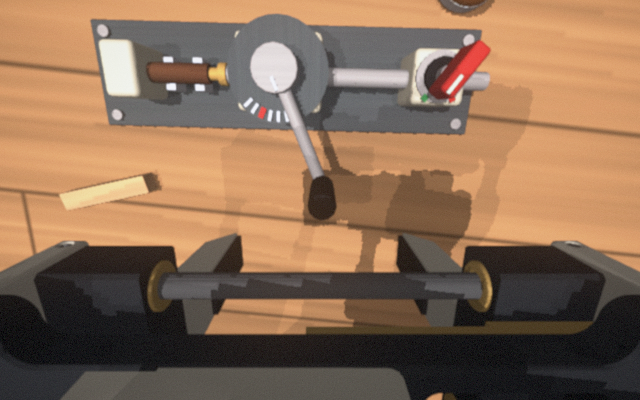

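View pics/top3.png

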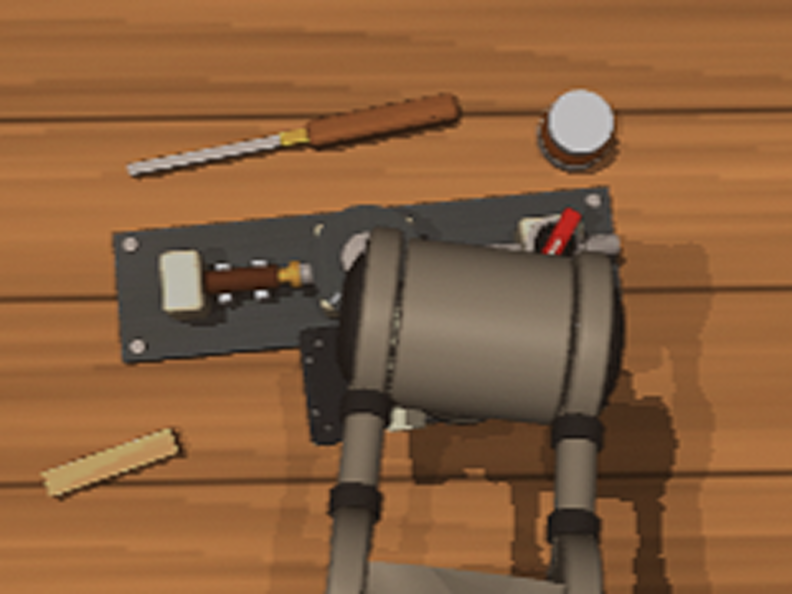

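```bash
python3 - <<'E'
from h import *
import h,pickle,cv2
p,s=pickle.load(open("w3.pkl","rb"))
h.CAM["w"]=(p["K"],p["R"],p["t"])
q=np.array([0.5874254,0.06863211,0.0831213])
im=p["color"][:,:,::-1].copy()
W=lambda P:np.append(q[:2]+Rz(q[2])@(np.array(P[:2])/1e3),P[2]/1e3)
a=np.linspace(0,6.28,41)
im=cv2.resize(im,None,fx=4,fy=4,interpolation=cv2.INTER_CUBIC)
def draw(L,c):
    pts=proj("w",np.array([W(P) for P in L])); cv2.polylines(im,[np.int32((pts+.5)*4-.5)],False,c,1)
draw([(-101+11*np.cos(t),-43+11*np.sin(t),161) for t in a],(0,255,255))
draw([(-101+11*np.cos(t),-43+11*np.sin(t),91) for t in a],(0,255,0))
k=.6-1.2; u=np.array([np.cos(k),np.sin(k)]);v=np.array([-u[1],u[0]])
draw([tuple(np.array([0,-150])+22*i*u+7*j*v)+(122,) for i,j in [(1,1),(1,-1),(-1,-1),(-1,1),(1,1)]],(255,255,0))
cv2.imwrite("pics/ov3.png",im[100:900,1000:2000][::1,::1][:600,200:1000])
y=s["tool_rot"][2]; d=W((-101,-43,0))[:2]-s["tool_pos"][:2]
print(W((-101,-43,0)),d@[np.cos(y),np.sin(y)],d@[np.sin(y),-np.cos(y)])
E
```

```text
[0.49034421 0.01739498 0.        ] 0.009850421971840311 0.00014482920513147793
```

View pics/ov3.png

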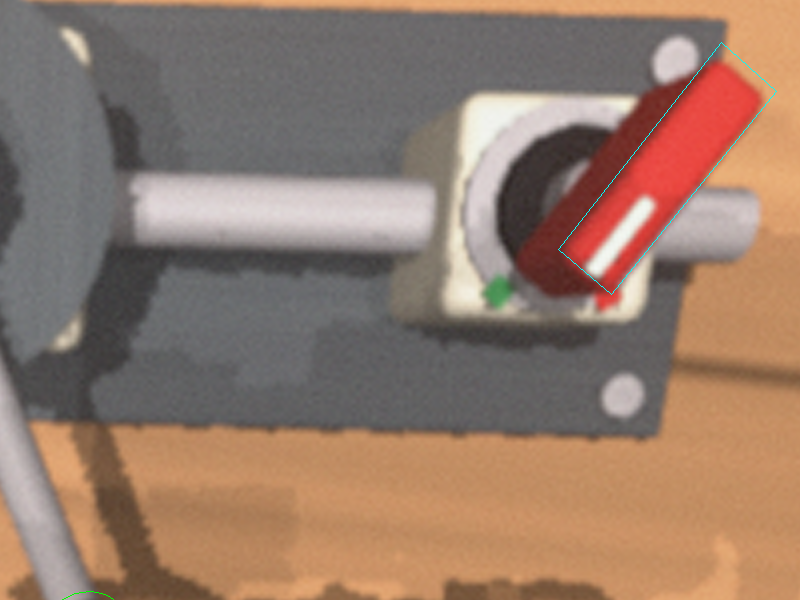

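```bash
python3 - <<'E'
from h import *
import h,pickle,cv2
p,s=pickle.load(open("w3.pkl","rb"))
h.CAM["w"]=(p["K"],p["R"],p["t"])
q=np.array([0.5874254,0.06863211,0.0831213])
im=cv2.resize(p["color"][:,:,::-1],None,fx=5,fy=5,interpolation=cv2.INTER_CUBIC)
im=cv2.convertScaleAbs(im,alpha=1.6,beta=20)
W=lambda P:np.append(q[:2]+Rz(q[2])@(np.array(P[:2])/1e3),P[2]/1e3)
a=np.linspace(0,6.28,41)
for z,c in((161,(0,255,255)),(91,(0,255,0))):
    pts=proj("w",np.array([W((-101+11*np.cos(t),-43+11*np.sin(t),z)) for t in a])); cv2.polylines(im,[np.int32((pts+.5)*5-.5)],False,c,1)
cv2.imwrite("pics/ov3b.png",im[400:1150,1100:1900][200:])
E
```

```text
(no output)
```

View pics/ov3b.png

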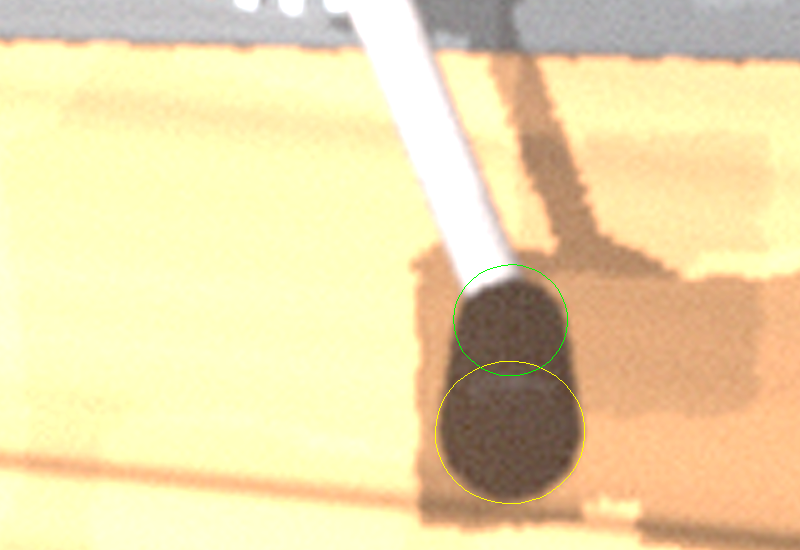

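Emit:
servo_tool:
  targets: "10 0 0 0;0 0 30 0;0 0 30 0;0 0 20 0;0 0 0 0"

```text
time: 11.2
tool_pos: [0.4987, 0.0133, 0.1376]
tool_rot: [-3.135, 0.003, 0.101]
contact_force: [0.1, -0.9, 0.5]
opening: 0.0921
```

Emit:
servo_tool:
  targets: "-8 -5 9 0;0 0 0 0"

```text
time: 11.45
tool_pos: [0.4911, 0.0172, 0.1287]
tool_rot: [-3.135, 0.002, 0.1]
contact_force: [-0.3, 0.6, 0.3]
opening: 0.0918
```

Emit:
servo_tool:
  targets: "0 0 0 0;0 0 0 0;0 0 0 0;0 0 0 0"
  hand: 0
  squeeze: 25

```text
time: 11.95
tool_pos: [0.4923, 0.0171, 0.1306]
tool_rot: [-3.136, -0.002, 0.101]
contact_force: [-0.3, 0.8, 1.1]
opening: 0.0564
```

Emit:
servo_tool:
  targets: "0 0 0 0;0 0 0 0;0 0 0 0"

```text
time: 12.32
tool_pos: [0.4924, 0.0171, 0.1307]
tool_rot: [-3.136, -0.002, 0.1]
contact_force: [0.1, 0.7, -0.3]
opening: 0.0266
```

Emit:
servo_tool:
  targets: "-1 0 1 0;0 0 0 0;0 0 0 0"

```text
time: 12.7
tool_pos: [0.4922, 0.0177, 0.1305]
tool_rot: [-3.136, -0.005, 0.1]
contact_force: [0.2, 0.7, 0.5]
opening: 0.0219
```

Emit:
servo_tool:
  targets: "-1.9 -5.1 0 0.05;-1.9 -5.1 0 0.05;-1.9 -5.1 0 0.05;-1.9 -5.1 0 0.05"

```text
time: 13.2
tool_pos: [0.4844, 0.0362, 0.1305]
tool_rot: [-3.139, -0.005, -0.104]
contact_force: [0.2, 0.4, 1.2]
opening: 0.0215
```

```bash
cat > q.py <<'E'
from cell import telemetry
from h import *
s=telemetry.observe(); v=Rz(0.0831).T@(s["tool_pos"][:2]-[0.5874,0.0686])
print("press",v*1e3,"q",np.arctan2(v[1],-v[0])+.4,"r",np.hypot(*v),"yaw",s["tool_rot"],"z",s["tool_pos"][2],"F",s["contact_force"],s["opening"],s["time"])
y=s["tool_rot"][2]
for t in (.2,.4,.6,.8):
    d=Rz(.0831)@[-.11*np.cos(t-.4),.11*np.sin(t-.4)]+[0.5874,0.0686]-s["tool_pos"][:2]
    print(t,"tool x y mm",(1e3*np.array([d@[np.cos(y),np.sin(y)],d@[np.sin(y),-np.cos(y)]])).round(1))
E
python3 q.py
```

```text
press [-105.33203305  -23.75363155] q 0.17819833536911317 r 0.10797718369323629 yaw [-3.1385682  -0.00456813 -0.1038963 ] z 0.1304580480280852 F [0.15379497 0.39814826 1.24051447] 0.021459882111069205 13.2
0.2 tool x y mm [-2.8 -1.4]
0.4 tool x y mm [ -9.  -22.5]
0.6 tool x y mm [-10.9 -44.4]
0.8 tool x y mm [ -8.4 -66.2]
```

Emit:
servo_tool:
  targets: "-2 -5.5 0 0.05;-2 -5.5 0 0.05;-2 -5.5 0 0.05;-2 -5.5 0 0.05"

```text
time: 13.7
tool_pos: [0.4799, 0.0583, 0.1304]
tool_rot: [-3.141, -0.004, -0.308]
contact_force: [0.4, -1.1, 1.5]
opening: 0.0213
```

```bash
python3 q.py
```

```text
press [-107.97752017   -1.3324687 ] q 0.3876603846536828 r 0.1079857413504622 yaw [-3.14091701 -0.00370354 -0.30807219] z 0.13043877222225575 F [ 0.35850338 -1.05915823  1.45556552] 0.02131973080597443 13.7
0.2 tool x y mm [ 8.  18.9]
0.4 tool x y mm [-2.4 -0.5]
0.6 tool x y mm [ -8.7 -21.5]
0.8 tool x y mm [-10.7 -43.4]
```

Emit:
servo_tool:
  targets: "-2 -5.3 0 0.05;-2 -5.3 0 0.05;-2 -5.3 0 0.05;-2 -5.3 0 0.05"

```text
time: 14.2
tool_pos: [0.48, 0.0801, 0.1305]
tool_rot: [3.14, -0.004, -0.513]
contact_force: [-0.2, -1.3, 1.6]
opening: 0.021
```

```bash
python3 q.py; python3 - <<'E'
from cell import cams
import cv2
for n in("side","wrist"):
    p=cams.read_camera(n); im=p["color"][:,:,::-1]
    if n=="side": im=cv2.resize(im[130:300,250:440],None,fx=3.4,fy=3.4,interpolation=cv2.INTER_CUBIC)
    cv2.imwrite(f"pics/{n}5.png",im)
E
```

```text
press [-106.03101968   20.37373234] q 0.5898350499456497 r 0.1079706724216399 yaw [ 3.14042344 -0.00392811 -0.51281432] z 0.13045882107168646 F [-0.23952104 -1.32707181  1.55258164] 0.021020022193698494 14.2
0.2 tool x y mm [22.2 35.9]
0.4 tool x y mm [ 8.2 19.1]
0.6 tool x y mm [-2.3 -0.2]
0.8 tool x y mm [ -8.7 -21.2]
```

View pics/wrist5.png

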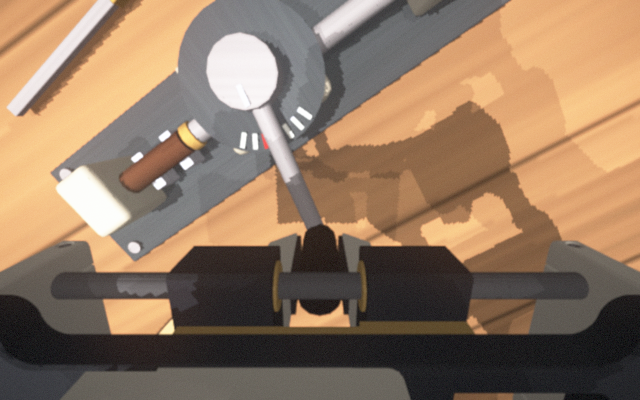

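View pics/side5.png

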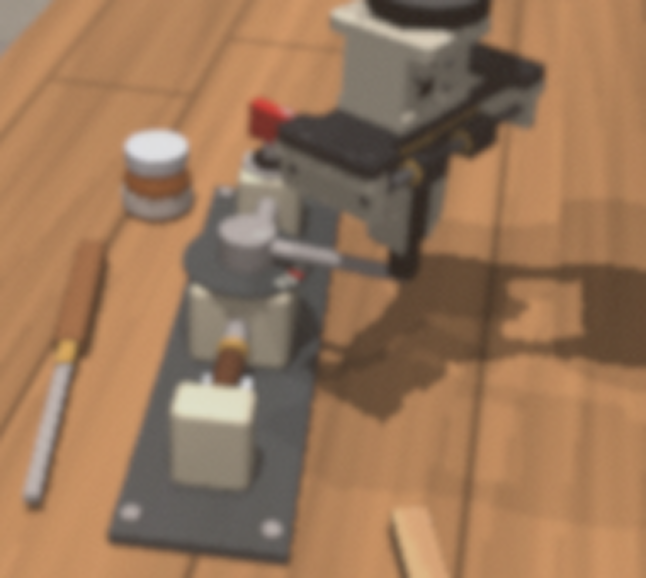

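Emit:
servo_tool:
  targets: "-2 -5.3 0 0.05;-2 -5.3 0 0.05;-2 -5.3 0 0.05;-2 -5.3 0 0.05"

```text
time: 14.8
tool_pos: [0.4844, 0.101, 0.1305]
tool_rot: [3.139, -0.004, -0.711]
contact_force: [-1.8, -1.6, 1.9]
opening: 0.0216
```

```bash
python3 q.py
```

```text
press [-99.94671159  40.84145775] q 0.7879258201867971 r 0.10796930040618043 yaw [ 3.13900239 -0.00388859 -0.71135045] z 0.1304718421867481 F [-1.8421595  -1.58762761  1.93794407] 0.021643880051577257 14.8
0.2 tool x y mm [39.2 49.5]
0.4 tool x y mm [22.1 35.8]
0.6 tool x y mm [ 8.  18.9]
0.8 tool x y mm [-2.4 -0.4]
```

Emit:
servo_tool:
  targets: "0 0 0 0;0 0 0 0"

```text
time: 15.05
tool_pos: [0.4843, 0.1006, 0.1305]
tool_rot: [3.139, -0.004, -0.708]
contact_force: [-1.5, -0.2, 2.3]
opening: 0.0214
```

```bash
python3 q.py|head -1; python3 - <<'E'
from cell import cams,telemetry
import cv2,h
from h import *
p=cams.read_camera("wrist"); h.CAM["w"]=(p["K"],p["R"],p["t"])
im=cv2.resize(p["color"][:,:,::-1],None,fx=3,fy=3,interpolation=cv2.INTER_CUBIC)
q=np.array([0.5874254,0.06863211,0.0831213])
for a,c in((.7,(255,255,0)),(.8,(0,255,0)),(.9,(255,0,255))):
    P=np.array([np.append(q[:2]+Rz(q[2])@[-r*np.cos(a-.4),r*np.sin(a-.4)],.097) for r in (.02,.1)])
    cv2.polylines(im,[np.int32((proj("w",P)+.5)*3-.5)],False,c,1)
cv2.imwrite("pics/w6.png",im[0:600,450:1250]); cv2.imwrite("pics/w6f.png",p["color"][:,:,::-1])
t=cams.read_camera("top"); 
for n in("wax_jar","blank","gouge"): print(n,[np.round(d["extent"],1) for d in cams.cut_out(t,n)[:1]])
cv2.imwrite("pics/top6.png",cv2.resize(t["color"][110:290,200:440,::-1],None,fx=3.3,fy=3.3,interpolation=cv2.INTER_CUBIC))
E
```

```text
press [-100.08571975   40.45733989] q 0.784144934061097 r 0.10795345130184861 yaw [ 3.13870531 -0.00395577 -0.70790498] z 0.13045913554496152 F [-1.4590802  -0.20380407  2.34807624] 0.02136928999274731 15.05
wax_jar [array([373.8, 150.8,  21.3,  21.9])]
blank [array([231.9, 249.6,  40.9,  23.8])]
gouge [array([287.9, 148.7, 103. ,  27.8])]
```

View pics/w6.png

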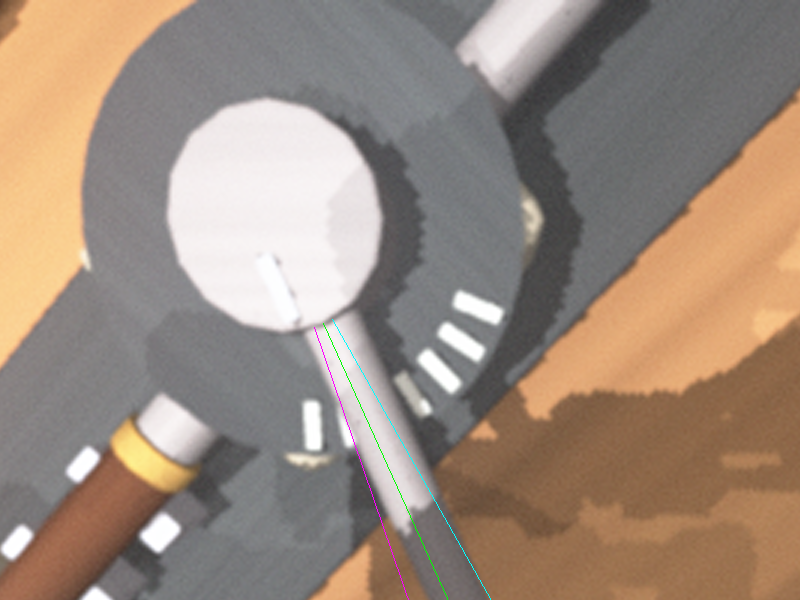

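View pics/top6.png

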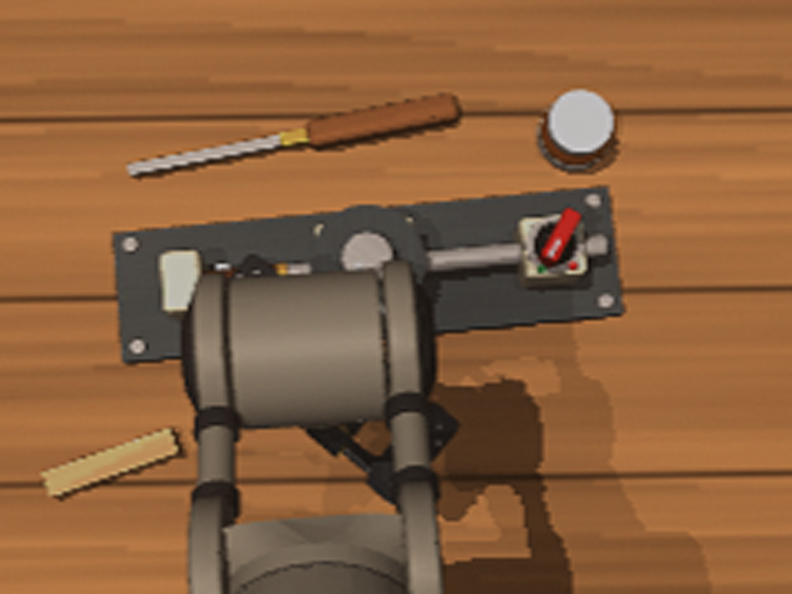

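Emit:
servo_tool:
  targets: "-0.6 -1.6 0 0.015"

```text
time: 15.42
tool_pos: [0.4848, 0.1022, 0.1305]
tool_rot: [3.139, -0.004, -0.725]
contact_force: [-2.0, -0.8, 1.9]
opening: 0.0213
```

```bash
python3 q.py|head -1; python3 - <<'E'
from cell import cams,telemetry
for i in range(3): cams.read_camera("side"); s=telemetry.observe(); print(s["time"],s["tool_pos"],s["contact_force"],s["opening"],abs(s["qvel"]).max())
E
python3 q.py|head -1
```

```text
press [-99.43721785  41.99805199] q 0.7996302753766554 r 0.10794256187926443 yaw [ 3.13851567 -0.00386822 -0.72494284] z 0.13046275431883347 F [-1.9654612  -0.8420926   1.93425652] 0.021346659805406086 15.425
15.475 [0.48487523 0.1023864  0.1304762 ] [-2.62579078 -1.52934707  2.51756434] 0.02138652684078611 0.02604604614676459
15.525 [0.4848518  0.1023364  0.13045833] [-2.33008519 -1.49416895  2.24862526] 0.021275055251801355 0.014463580834241783
15.575 [0.48485992 0.10230188 0.13047174] [-2.37865524 -1.59174367  2.20410009] 0.021667819336965433 0.0052856470452264616
press [-99.38882824  42.09685615] q 0.8006479685197182 r 0.10793648352747831 yaw [ 3.13854454 -0.00394477 -0.72418086] z 0.13047173914974586 F [-2.37865524 -1.59174367  2.20410009] 0.021667819336965433 15.575
```

The lever is steady at 0.80 rad and still gripped, the knob is free, and the bystanders haven't moved, so I'm handing in.

```bash
python3 -c "
from cell import robot
print(robot.hand_in())"
```

```text
the job is handed in; nothing more can be done
None
```

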